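# Home the pull-to-turn diverter valve and open it four clicks

### The arm

A 7-joint arm with a two-finger parallel gripper is mounted at the origin on a cart in front of the work surface, level with it; the furniture and walls round the work are solid. World frame = base frame: x ahead of the robot, y to its left, z up, the work surface at z = 0. Lengths are in m, angles in rad, forces in N, time in s.
With the tool pointing down it reaches from about 0.4 to 0.875 m from the base axis. Payload 6.5 kg.
Tool frame: the origin (TCP) lies midway between the tips of the shut fingers; the grasp point (between the pads) lies 19 mm behind it; z points along the fingers, y is the line along which they close (so a half turn about z gives the same grasp; the last joint's range is limited). The gripper opens to 88 mm and grips with 3 to 60 N. Pads are 18 mm wide; open, the fingers measure 123 mm over their backs; the gripper's body (75 mm by 187 mm) begins 45 mm behind the grasp point.
Start: joints at [1.197, 0.536, -0.004, 1.538, 0.003, 1.067, -0.071], TCP at [0.197, -0.619, 0.239] pointing down, gripper open.
Joint ranges: [-2.7, 2.7], [-0.37, 2.16], [-1.27, 1.26], [0.24, 2.4], [-1.31, 4.45], [0.19, 1.91], [-2.76, 2.76]. Speed limits (rad/s): [2.39, 2.39, 3.14, 3.14, 3.14, 3.14, 3.14].

### API

Orientations are given as a rotation vector (axis times angle).
In Python, from workcell import telemetry, eyes, workorder gives the robot as it stands.
- The arm moves only by the tool move_arm, never from a script. Its argument "commands" is a list of rows, each an object with "hand": the opening, from 0 (shut) to 1 (fully open); "xyz": the shift along the world's x, y, z in cm, a list of three; "roll": the turn about the world's z in rad. In form: [{"hand": hand, "xyz": [tx, ty, tz], "roll": roll}, ...]. A call has 1 to 20 rows; each row is the pose to reach, as a shift and turn from the pose commanded when the call began; what a row does not reach only later rows make up. A row lasts 1/8 s, in which the tool goes at most 62.5 mm and 10.7 degrees, less where a joint would pass 70% of its speed; a pose out of reach is approached as far as the arm can. A call with a gripper value outside its range is refused whole. The fingers move at their own pace and stop on an object; "grip_force" is the grip in N (left out, the last holds). Time passes only in rows, so rows that repeat a pose let the fingers close. It gives the time, the measured TCP pose, the force, the opening and the grip force at its end, in the units of the state.
- telemetry.get_obs(): the state, without advancing time (a new reading comes with each control period).
- eyes.capture(name): name is "scene" or "top"; returns a dict with "pixels" (420x560x3 uint8, red, green, blue), "fov_y" (degrees; the focal length in pixels is half the picture's height over the tangent of half this angle, whatever the lens; pixels are square), "cx", "cy" (the principal point, pixels), "cam_to_world" (4x4, takes a point from camera to world coordinates). Camera axes: x right, y up, looking along -z (the intrinsics and any distortion apply to the point x, -y, -z); pixel columns grow to the right and rows downward; lengths in m; the calibration is good to about 2 mm. A picture is of the moment at which its call begins. There is no depth.
- workorder.job_done(): hands the job in; it is judged then, once.
Trained networks look in the newest picture that a camera, given by its name, has taken for a name from the list of things; names that differ only in an ending like _2 or _b are one class to them, and where a whole thing is asked for, a point or a joint stands for the part that bears it (a point fixed in the world has none). Each returns a list of dicts, best first, with "score" (0 to 1); they miss things now and then, are a little off and sometimes report something else, mostly with a low value. They report only what shows in the picture. A call takes as long as a camera call.
- eyes.find_in(camera, name): "centre" ([x, y, z] in m, in world coordinates, good to about 4 mm: the middle of the surface that is visible of it).
- eyes.trace(camera, name): "mask" (420x560 bool, what is visible of it).
- eyes.spot_point(camera, name): "centre" ([x, y, z] in m, in world coordinates, good to about 4 mm: a listed point, or the origin of a listed thing).
The state is a dict: "t": time; "qpos": joint angles; "joint_vel": joint speeds; "tau": joint torques, N m; "tool_pos": TCP position; "ee_rot": TCP orientation; "force": force on the tool from outside, world axes, zero at the start; "wrist_torque": the same for the moment, N m; "width": finger opening in m; "grasp_force": force on a finger pad.
Only numpy, scipy, OpenCV 4.12 (cv2) and the standard library are available. Lean on these libraries where they do the work, as an engineer would, in place of code of your own. Each camera call takes 0.05 s, during which the arm holds its last target. There are 200 camera calls.

### The job

The diverter valve on the worktop has been left at an unknown setting and its dial has no scale. Pull its black handle up and turn it clockwise (seen from above) fully home to the closed end stop, then open it exactly four clicks anticlockwise and let it snap down into its lock. You may let go and take a new hold on the way; leave the things lying round the valve where they are.

Things in the scene. Friction and masses are not known exactly. Their poses are not given: they have to be found in the camera images.
- valve_axis (a point): Point fixed to the valve housing on the dial's vertical turning axis, 88.5 mm above the worktop (half-way up the handle bar when down). The fixed housing is a 126 x 126 mm grey block, 56 mm high with its bright round cover; a pipe stub sticks out to 92 mm from the axis on its +y and its -y side. x, y: along the housing's sides, z up; yaw within about 30 degrees of the world's.
- selector_grip (a point): Centre of the bar handle of the valve's dial, on the turning axis; turns and rises with it. Bar black, 88 mm long, 20 mm thick, flat parallel sides, from 67 to 109 mm above the worktop when down, standing on a grey round skirt 100 mm across. x: along the bar to its nose; y: across its thickness; z up. Grip it across the thickness from above.
- selector_nose (a point): Tip of the bar handle's pointed end, 43 mm from the turning axis, at the top of the bar; a short white line on the bar's top leads to it. The other end, 45 mm from the axis, is blunt. At the closed position the nose points along the housing's +x axis (away from the robot).
- selector (a joint): Turn of the dial, rad, growing anticlockwise from above (opening). 0 is closed, the last rest position clockwise; the rigid end stop is at -0.05. One click is 0.5236 (30 degrees): rests (within 0.02) at 0, 0.5236 ... 4.189 (8 clicks, other end). A sprung follower draws it to the nearest one with at most about 0.15 N m, to be overcome at each click. Starts 2 to 6 clicks from closed.
- selector_lift (a joint): How far the dial is pulled straight up, m: 0 down, 0.014 at the upper stop. Spring and weight pull it down with about 4.5 N at the bottom, 7.5 N at the top. Down, a pin locks it in its rest position (play 0.06 rad either way); it turns freely only when held at least 0.011 up. Let go, it snaps down by itself; between two rest positions it first slides to one of them.
- cap_grey_mid (a point): Bystander: centre of a loose dark grey bottle cap, 69 mm across, 24 mm high, lying about 150 mm to the left of the valve's axis.
- ptfe_tape_mid (a point): Bystander: centre of a loose white roll of tape, 52 mm across, 15 mm high, lying flat about 150 mm to the right of the valve's axis.
- tea_tin_mid (a point): Bystander: centre of a loose green and grey tea tin, 74 mm across, 92 mm high, upright near the left side of the worktop.
- ball_valve_mid (a point): Bystander: middle of a loose brass ball valve with a red lever, 115 mm long, 49 mm high, near the right end of the worktop.

How it is judged:
By the outcome, as a careful person would: the job done as asked, in the order asked, and still so for the second after the job is handed in, with the robot touching nothing.
It also fails if it takes over 64 s, if anything falls off the work surface, if the arm or the gripper's body presses on something with over 40 N, if the wrist force passes 120 N, or if a joint passes its speed limit or range.

## Working session

There is one attempt and no reset: what is moved stays moved. The work goes in short steps, Python scripts to look and compute and a tool call to move; the robot and the scene stay as the last step left them, time stands still between calls to the robot, and variables do not carry over. Pictures are saved under pics/ and viewed, at most 10 in all, crops included, and the job is handed in when it is done.

Besides the shell and the picture viewer there is one more tool, called after "Emit:" by a JSON object that holds its "method" and its "body", one argument or row to a line. move_arm: Moves the arm, as the interface text tells. Its arguments: {"type":"object","properties":{"commands":{"type":"array","items":{"type":"object","properties":{"hand":{"type":"number"},"xyz":{"type":"array","items":{"type":"number"}},"roll":{"type":"number"}}}},"grip_force":{"type":"number"}},"required":["commands"]}

```bash
mkdir -p pics
cat > h.py <<'E'
from workcell import telemetry, eyes, workorder
import numpy as np, cv2
def snap(c,n):
    d=eyes.capture(c); cv2.imwrite(f'pics/{n}.png',d['pixels'][:,:,::-1]); return d
def px(d,p):
    T=np.linalg.inv(d['cam_to_world']); q=T[:3,:3]@np.array(p)+T[:3,3]
    f=d['pixels'].shape[0]/2/np.tan(np.radians(d['fov_y'])/2)
    return [round(float(d['cx']+f*q[0]/-q[2]),1), round(float(d['cy']+f*-q[1]/-q[2]),1)]
E
python3 - <<'E'
from h import *
o=telemetry.get_obs(); print(o['tool_pos'],o['ee_rot'],o['width'],o['t'])
for c in ['top','scene']:
    d=snap(c,c+'0'); print(c,[k for k in d], d['cam_to_world'][:3,3])
    for n in ['valve_axis','selector_grip','selector_nose','cap_grey_mid','ptfe_tape_mid','tea_tin_mid','ball_valve_mid']:
        r=eyes.spot_point(c,n)[:2]; print(n,[(np.round(a['centre'],4).tolist(),round(a['score'],2),px(d,a['centre'])) for a in r])
E
cd pics; python3 -c "
import cv2,numpy as np
a=cv2.imread('top0.png');b=cv2.imread('scene0.png');cv2.imwrite('both0.png',cv2.resize(np.vstack([a,b]),(400,600)))"
```

```text
[ 0.19672206 -0.61890121  0.23786616] [-3.10285529e+00 -4.81419979e-01  6.16440929e-04] 0.08798275262220244 0.0
top ['pixels', 'fov_y', 'cx', 'cy', 'cam_to_world'] [ 0.2678718  -0.0608912   1.33887955]
valve_axis [([0.4695, 0.0404, 0.0868], 0.75, [248.8, 235.9])]
selector_grip [([0.4649, 0.045, 0.0894], 0.87, [247.1, 237.3]), ([0.4472, 0.2044, 0.0128], 0.35, [196.2, 245.0])]
selector_nose [([0.4194, 0.049, 0.1101], 0.68, [244.2, 252.1])]
cap_grey_mid [([0.451, 0.2038, 0.0108], 0.65, [196.6, 243.9])]
ptfe_tape_mid [([0.5103, -0.0921, 0.0032], 0.71, [294.4, 228.9])]
tea_tin_mid [([0.494, 0.3896, 0.045], 0.64, [133.6, 225.5])]
ball_valve_mid [([0.5674, -0.5089, 0.0144], 0.63, [430.3, 215.3])]
scene ['pixels', 'fov_y', 'cx', 'cy', 'cam_to_world'] [-0.40335858 -0.98708835  1.21022716]
valve_axis [([0.465, 0.0428, 0.0866], 0.74, [250.6, 197.2]), ([0.5105, -0.0945, 0.0087], 0.49, [285.3, 225.4])]
selector_grip []
selector_nose [([0.4234, 0.0588, 0.1075], 0.79, [238.8, 195.8])]
cap_grey_mid [([0.453, 0.1995, 0.0101], 0.59, [222.4, 195.0])]
ptfe_tape_mid [([0.5075, -0.0892, 0.0035], 0.51, [283.7, 226.1])]
tea_tin_mid [([0.4621, 0.0456, 0.0863], 0.64, [249.5, 197.3])]
ball_valve_mid [([0.5676, -0.5063, 0.0145], 0.81, [386.7, 278.4])]
```

View pics/top0.png

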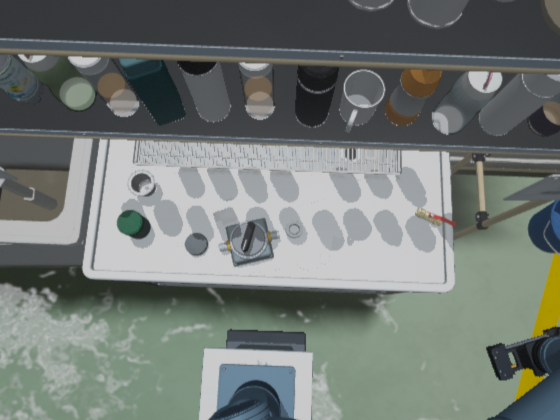

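View pics/scene0.png

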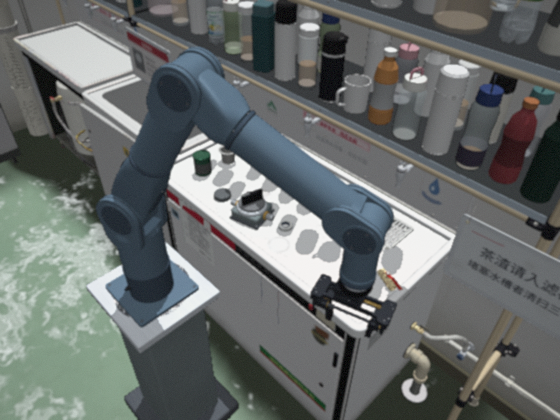

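View crop.

Run:
```python
from h import *
a=cv2.imread('pics/top0.png')[205:275,190:310]; cv2.imwrite('pics/c.png',cv2.resize(a,None,fx=6,fy=6,interpolation=cv2.INTER_CUBIC))
d=eyes.capture('top')
def back(u,v,z):
    f=210/np.tan(np.radians(d['fov_y'])/2); T=d['cam_to_world']
    r=T[:3,:3]@np.array([(u-d['cx'])/f,-(v-d['cy'])/f,-1]); return T[:3,3]+r*(z-T[2,3])/r[2]
print(d['fov_y'],d['cx'],d['cy'])
for n,z in [('selector',.109),('valve_axis',.056)]:
    for m in eyes.trace('top',n)[:1]:
        k=m['mask'].astype(np.uint8); c=max(cv2.findContours(k,0,2)[0],key=cv2.contourArea); (x,y),s,an=cv2.minAreaRect(c)
        print(n,m['score'],k.sum(),(x,y),s,an,[np.round(back(*p,z)[:2],4).tolist() for p in cv2.boxPoints(((x,y),s,an))])
```

```text
51.04809803837746 282.5562565439619 212.16483492909458
selector 0.6 871 (247.7000274658203, 239.4000244140625) (31.75216293334961, 33.09380340576172) 63.43495178222656 [[0.4728, 0.1042], [0.5189, 0.0227], [0.439, -0.0215], [0.3941, 0.0592]]
valve_axis 0.96 1795 (248.770751953125, 241.74546813964844) (40.44660568237305, 60.839847564697266) 77.73522186279297 [[0.4928, 0.1449], [0.5389, -0.0293], [0.4219, -0.0595], [0.3775, 0.1115]]
```

View pics/c.png

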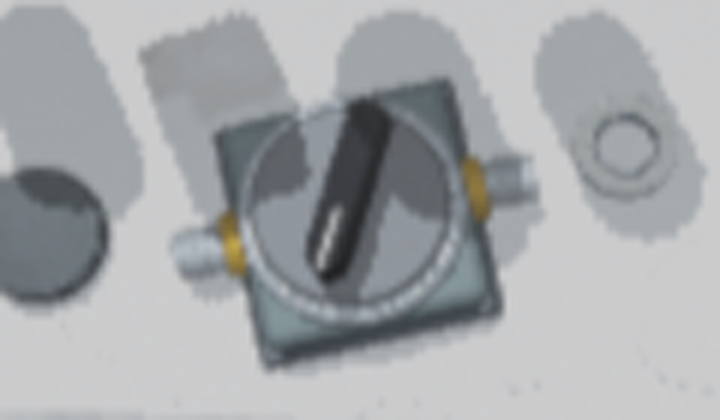

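```bash
cat >> h.py <<'E'
def back(d,u,v,z):
    f=210/np.tan(np.radians(d['fov_y'])/2); T=d['cam_to_world']
    r=T[:3,:3]@np.array([(u-d['cx'])/f,-(v-d['cy'])/f,-1]); return T[:3,3]+r*(z-T[2,3])/r[2]
E
python3 - <<'E'
from h import *
d=eyes.capture('top')
B=lambda u,v,z: back(d,190+u/6-.4,205+v/6-.4,z)
def an(p,q): w=q-p; return np.round(p[:2],4),np.round(q[:2],4),np.degrees(np.arctan2(w[1],w[0])).round(1)
print('bar',an(B(366,103,.109),B(325,275,.109)))
print('bar R edge',an(B(386,120,.109),B(340,275,.109)))
print('bar L edge',an(B(348,103,.109),B(309,250,.109)))
print('house near edge',an(B(268,360,.0),B(500,308,.0)), 'right',an(B(500,295,.04),B(448,82,.04)))
print('pipes',an(B(535,180,.035),B(180,252,.035)))
print('far',an(B(448,82,.04),B(218,130,.04)))
o=telemetry.get_obs(); print(o['t'])
from scipy.spatial.transform import Rotation as R
print(R.from_rotvec(o['ee_rot']).as_matrix().round(3))
E
```

```text
bar (array([0.5068, 0.0358]), array([0.4242, 0.0505]), np.float64(169.9))
bar R edge (array([0.499 , 0.0258]), array([0.4244, 0.0434]), np.float64(166.7))
bar L edge (array([0.5065, 0.0443]), array([0.4356, 0.0586]), np.float64(168.6))
house near edge (array([0.3937, 0.0866]), array([ 0.4247, -0.0295]), np.float64(-75.1)) right (array([ 0.4264, -0.0302]), array([0.5326, 0.0006]), np.float64(16.2))
pipes (array([ 0.4854, -0.045 ]), array([0.4422, 0.1298]), np.float64(103.9))
far (array([0.5326, 0.0006]), array([0.5036, 0.1144]), np.float64(104.3))
1.0
[[ 0.953  0.303  0.   ]
 [ 0.303 -0.953 -0.   ]
 [ 0.     0.    -1.   ]]
```

Emit:
{"method": "move_arm", "body": {
  "commands": [
    {"hand": 1, "xyz": [2, 4, 0], "roll": 0.17},
    {"hand": 1, "xyz": [4, 8, 0], "roll": 0.35},
    {"hand": 1, "xyz": [7, 12, 0], "roll": 0.52},
    {"hand": 1, "xyz": [10, 16, 0], "roll": 0.7},
    {"hand": 1, "xyz": [13, 21, 0], "roll": 0.87},
    {"hand": 1, "xyz": [16, 26, 0], "roll": 1.05},
    {"hand": 1, "xyz": [19, 31, 0], "roll": 1.22},
    {"hand": 1, "xyz": [21, 36, 0], "roll": 1.4},
    {"hand": 1, "xyz": [23, 41, 0], "roll": 1.57},
    {"hand": 1, "xyz": [25, 46, 0], "roll": 1.74},
    {"hand": 1, "xyz": [26, 51, 0], "roll": 1.92},
    {"hand": 1, "xyz": [26.5, 56, 0], "roll": 2.09},
    {"hand": 1, "xyz": [26.8, 61, 0], "roll": 2.27},
    {"hand": 1, "xyz": [26.8, 65, 0], "roll": 2.44},
    {"hand": 1, "xyz": [26.8, 66.2, 0], "roll": 2.6},
    {"hand": 1, "xyz": [26.8, 66.2, -2], "roll": 2.6},
    {"hand": 1, "xyz": [26.8, 66.2, -4], "roll": 2.6},
    {"hand": 1, "xyz": [26.8, 66.2, -6], "roll": 2.6},
    {"hand": 1, "xyz": [26.8, 66.2, -8], "roll": 2.6},
    {"hand": 1, "xyz": [26.8, 66.2, -9], "roll": 2.6}
  ],
  "grip_force": 45
}}

```text
t: 3.5
tool_pos: [0.4646, 0.0424, 0.148]
ee_rot: [-0.367, -3.119, 0.0]
force: [0.6, -0.5, -0.2]
width: 0.0885
grasp_force: 0.0
```

```bash
cat >> h.py <<'E'
from scipy.spatial.transform import Rotation as R
def st():
    o=telemetry.get_obs(); m=R.from_rotvec(o['ee_rot']).as_matrix()
    print('t',o['t'],'p',o['tool_pos'].round(4),'ty',np.degrees(np.arctan2(m[1,1],m[0,1])).round(2),'w',round(o['width'],4),'F',np.round(o['force'],1),'Tq',np.round(o['wrist_torque'],2),'q',np.round(o['qpos'],2))
E
python3 - <<'E'
from h import *
st(); d=snap('scene','s1')
cv2.imwrite('pics/s1c.png',cv2.resize(d['pixels'][140:260,170:330,::-1],None,fx=5,fy=5,interpolation=2))
E
```

```text
t 3.5 p [0.4646 0.0424 0.148 ] ty 76.6 w 0.0885 F [ 0.6 -0.5 -0.2] Tq [ 0.11 -0.14  0.02] q [ 0.42  0.47 -0.74  2.05  0.45  0.78  0.74]
```

View pics/s1c.png

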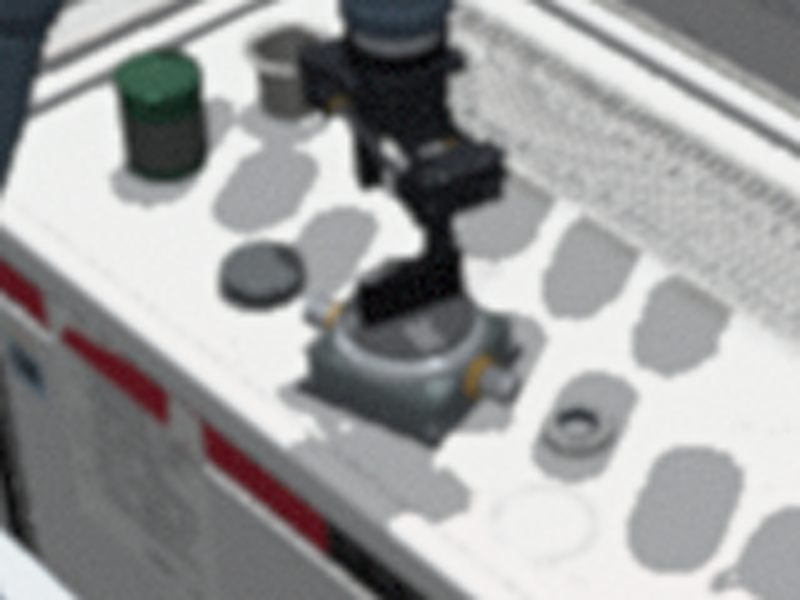

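The crop shows the open gripper straddling the bar, which is at about (410,280), with the tape and cap clear of it. I'll go down and close.

Emit:
{"method": "move_arm", "body": {
  "commands": [
    {"hand": 1, "xyz": [0, 0, -2], "roll": 0},
    {"hand": 1, "xyz": [0, 0, -4], "roll": 0},
    {"hand": 1, "xyz": [0, 0, -6], "roll": 0},
    {"hand": 1, "xyz": [0, 0, -7.2], "roll": 0},
    {"hand": 0.6, "xyz": [0, 0, -7.3], "roll": 0},
    {"hand": 0.3, "xyz": [0, 0, -7.3], "roll": 0},
    {"hand": 0.3, "xyz": [0, 0, -7.3], "roll": 0},
    {"hand": 0.3, "xyz": [0, 0, -7.3], "roll": 0},
    {"hand": 0, "xyz": [0, 0, -7.3], "roll": 0},
    {"hand": 0, "xyz": [0, 0, -7.3], "roll": 0},
    {"hand": 0, "xyz": [0, 0, -7.3], "roll": 0},
    {"hand": 0, "xyz": [0, 0, -7.3], "roll": 0}
  ],
  "grip_force": 45
}}

```text
t: 5.05
tool_pos: [0.4649, 0.0425, 0.0757]
ee_rot: [-0.366, -3.12, 0.0]
force: [-0.1, 0.4, 0.2]
width: 0.0198
grasp_force: 45.0
```

```bash
python3 -c "
from h import *
st()"
```

```text
t 5.05 p [0.4649 0.0425 0.0757] ty 76.6 w 0.0198 F [-0.1  0.4  0.2] Tq [-0.04 -0.08 -0.03] q [ 0.33  0.59 -0.64  2.09  0.58  0.64  0.63]
```

Emit:
{"method": "move_arm", "body": {
  "commands": [
    {"hand": 0, "xyz": [0, 0, 0.5], "roll": 0},
    {"hand": 0, "xyz": [0, 0, 1.0], "roll": 0},
    {"hand": 0, "xyz": [0, 0, 1.35], "roll": 0},
    {"hand": 0, "xyz": [0, 0, 1.35], "roll": 0},
    {"hand": 0, "xyz": [0, 0, 1.35], "roll": -0.1},
    {"hand": 0, "xyz": [0, 0, 1.35], "roll": -0.2},
    {"hand": 0, "xyz": [0, 0, 1.35], "roll": -0.2}
  ]
}}

```text
t: 5.92
tool_pos: [0.4648, 0.0427, 0.0891]
ee_rot: [-0.674, -3.068, 0.0]
force: [2.0, 1.3, -8.2]
width: 0.0197
grasp_force: 45.0
```

```bash
python3 -c "
from h import *
st()"
```

```text
t 5.925 p [0.4648 0.0427 0.0891] ty 65.22 w 0.0197 F [ 2.   1.3 -8.2] Tq [ 0.25 -0.46  0.07] q [ 0.31  0.55 -0.61  2.09  0.52  0.65  0.48]
```

Emit:
{"method": "move_arm", "body": {
  "commands": [
    {"hand": 0, "xyz": [0, 0, 0], "roll": -0.12},
    {"hand": 0, "xyz": [0, 0, 0], "roll": -0.24},
    {"hand": 0, "xyz": [0, 0, 0], "roll": -0.36},
    {"hand": 0, "xyz": [0, 0, 0], "roll": -0.48},
    {"hand": 0, "xyz": [0, 0, 0], "roll": -0.6},
    {"hand": 0, "xyz": [0, 0, 0], "roll": -0.72},
    {"hand": 0, "xyz": [0, 0, 0], "roll": -0.84},
    {"hand": 0, "xyz": [0, 0, 0], "roll": -0.96},
    {"hand": 0, "xyz": [0, 0, 0], "roll": -1.08},
    {"hand": 0, "xyz": [0, 0, 0], "roll": -1.2},
    {"hand": 0, "xyz": [0, 0, 0], "roll": -1.32},
    {"hand": 0, "xyz": [0, 0, 0], "roll": -1.44},
    {"hand": 0, "xyz": [0, 0, 0], "roll": -1.56},
    {"hand": 0, "xyz": [0, 0, 0], "roll": -1.68},
    {"hand": 0, "xyz": [0, 0, 0], "roll": -1.8},
    {"hand": 0, "xyz": [0, 0, 0], "roll": -1.92},
    {"hand": 0, "xyz": [0, 0, 0], "roll": -2.04},
    {"hand": 0, "xyz": [0, 0, 0], "roll": -2.14},
    {"hand": 0, "xyz": [0, 0, 0], "roll": -2.2},
    {"hand": 0, "xyz": [0, 0, 0], "roll": -2.2}
  ]
}}

```text
t: 8.43
tool_pos: [0.4663, 0.0427, 0.0895]
ee_rot: [3.039, 0.793, 0.004]
force: [5.2, -1.6, -7.9]
width: 0.0197
grasp_force: 45.0
```

```bash
python3 -c "
from h import *
st()"
```

```text
t 8.425 p [0.4663 0.0427 0.0895] ty -60.76 w 0.0197 F [ 5.2 -1.6 -7.9] Tq [-0.31 -1.23 -0.02] q [-0.14  0.48 -0.06  2.11  0.05  0.55 -1.3 ]
```

Emit:
{"method": "move_arm", "body": {
  "commands": [
    {"hand": 0, "xyz": [0, 0, 0], "roll": -0.1},
    {"hand": 0, "xyz": [0, 0, 0], "roll": -0.18},
    {"hand": 0, "xyz": [0, 0, 0], "roll": -0.23},
    {"hand": 0, "xyz": [0, 0, 0], "roll": -0.23}
  ]
}}

```text
t: 8.93
tool_pos: [0.4664, 0.0426, 0.0895]
ee_rot: [3.111, 0.439, 0.004]
force: [5.1, -1.3, -7.2]
width: 0.0194
grasp_force: 45.0
```

```bash
python3 -c "
from h import *
st()"
```

```text
t 8.925 p [0.4664 0.0426 0.0895] ty -73.95 w 0.0194 F [ 5.1 -1.3 -7.2] Tq [-0.37 -1.31  0.  ] q [-0.19  0.48  0.    2.11 -0.    0.55 -1.48]
```

Emit:
{"method": "move_arm", "body": {
  "commands": [
    {"hand": 0, "xyz": [0, 0, 0], "roll": -0.03},
    {"hand": 0, "xyz": [0, 0, 0], "roll": -0.06},
    {"hand": 0, "xyz": [0, 0, 0], "roll": -0.06}
  ]
}}

```text
t: 9.3
tool_pos: [0.4664, 0.0425, 0.0895]
ee_rot: [3.122, 0.346, 0.004]
force: [5.9, -2.4, -7.7]
width: 0.0196
grasp_force: 45.0
```

```bash
python3 -c "
from h import *
st()"
```

```text
t 9.3 p [0.4664 0.0425 0.0895] ty -77.36 w 0.0196 F [ 5.9 -2.4 -7.7] Tq [-0.49 -1.29  0.06] q [-0.2   0.48  0.02  2.11 -0.01  0.55 -1.52]
```

Emit:
{"method": "move_arm", "body": {
  "commands": [
    {"hand": 0, "xyz": [0, 0, 0], "roll": -0.03},
    {"hand": 0, "xyz": [0, 0, 0], "roll": -0.05},
    {"hand": 0, "xyz": [0, 0, 0], "roll": -0.05}
  ]
}}

```text
t: 9.68
tool_pos: [0.4662, 0.0427, 0.0895]
ee_rot: [3.129, 0.273, 0.004]
force: [5.5, -1.7, -7.8]
width: 0.0197
grasp_force: 45.0
```

```bash
python3 -c "
from h import *
st()"
```

```text
t 9.675 p [0.4662 0.0427 0.0895] ty -80.01 w 0.0197 F [ 5.5 -1.7 -7.8] Tq [-0.49 -1.21  1.04] q [-0.21  0.48  0.03  2.11 -0.02  0.55 -1.56]
```

Emit:
{"method": "move_arm", "body": {
  "commands": [
    {"hand": 0, "xyz": [0, 0, 0], "roll": -0.03},
    {"hand": 0, "xyz": [0, 0, 0], "roll": -0.05},
    {"hand": 0, "xyz": [0, 0, 0], "roll": -0.05}
  ]
}}

```text
t: 10.05
tool_pos: [0.4659, 0.0426, 0.0894]
ee_rot: [3.135, 0.194, 0.003]
force: [5.4, -1.9, -6.1]
width: 0.0198
grasp_force: 45.0
```

```bash
python3 -c "
from h import *
st()"
```

```text
t 10.05 p [0.4659 0.0426 0.0894] ty -82.91 w 0.0198 F [ 5.4 -1.9 -6.1] Tq [-0.5  -1.06  1.13] q [-0.22  0.48  0.04  2.12 -0.04  0.55 -1.6 ]
```

Emit:
{"method": "move_arm", "body": {
  "commands": [
    {"hand": 0, "xyz": [0, 0, 0], "roll": 0.12},
    {"hand": 0, "xyz": [0, 0, 0], "roll": 0.24},
    {"hand": 0, "xyz": [0, 0, 0], "roll": 0.36},
    {"hand": 0, "xyz": [0, 0, 0], "roll": 0.48},
    {"hand": 0, "xyz": [0, 0, 0], "roll": 0.6},
    {"hand": 0, "xyz": [0, 0, 0], "roll": 0.72},
    {"hand": 0, "xyz": [0, 0, 0], "roll": 0.84},
    {"hand": 0, "xyz": [0, 0, 0], "roll": 0.96},
    {"hand": 0, "xyz": [0, 0, 0], "roll": 1.08},
    {"hand": 0, "xyz": [0, 0, 0], "roll": 1.2},
    {"hand": 0, "xyz": [0, 0, 0], "roll": 1.32},
    {"hand": 0, "xyz": [0, 0, 0], "roll": 1.44},
    {"hand": 0, "xyz": [0, 0, 0], "roll": 1.56},
    {"hand": 0, "xyz": [0, 0, 0], "roll": 1.68},
    {"hand": 0, "xyz": [0, 0, 0], "roll": 1.8},
    {"hand": 0, "xyz": [0, 0, 0], "roll": 1.92},
    {"hand": 0, "xyz": [0, 0, 0], "roll": 2.02},
    {"hand": 0, "xyz": [0, 0, 0], "roll": 2.1},
    {"hand": 0, "xyz": [0, 0, 0], "roll": 2.15},
    {"hand": 0, "xyz": [0, 0, 0], "roll": 2.15}
  ]
}}

```text
t: 12.55
tool_pos: [0.4651, 0.0428, 0.0893]
ee_rot: [1.327, 2.847, 0.001]
force: [3.3, 0.5, -6.7]
width: 0.0195
grasp_force: 45.0
```

Run:
```python
from h import *
st(); d=snap('scene','s2')
cv2.imwrite('pics/s2c.png',cv2.resize(d['pixels'][140:260,170:330,::-1],None,fx=5,fy=5,interpolation=2))
```

```text
t 12.55 p [0.4651 0.0428 0.0893] ty 40.02 w 0.0195 F [ 3.3  0.5 -6.7] Tq [ 0.09 -1.06  0.1 ] q [ 0.23  0.53 -0.51  2.09  0.43  0.62  0.12]
```

View pics/s2c.png

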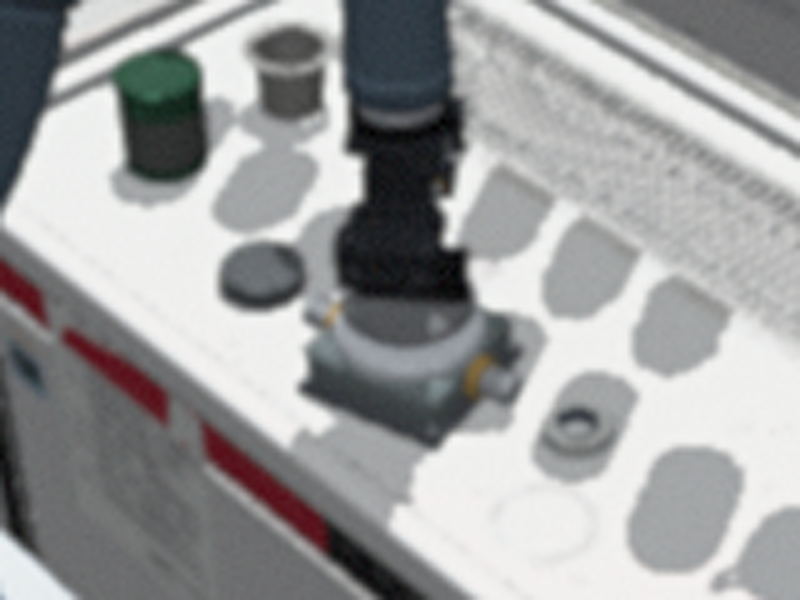

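The crop shows the dial still held up, with the bystanders unmoved. The angle agrees with four clicks from the stop, so I'll let go and back off upward.

Emit:
{"method": "move_arm", "body": {
  "commands": [
    {"hand": 0.4, "xyz": [0, 0, 0], "roll": 0},
    {"hand": 1, "xyz": [0, 0, 0], "roll": 0},
    {"hand": 1, "xyz": [0, 0, 0], "roll": 0},
    {"hand": 1, "xyz": [0, 0, 0], "roll": 0},
    {"hand": 1, "xyz": [0, 0, 0], "roll": 0},
    {"hand": 1, "xyz": [0, 0, 2], "roll": 0},
    {"hand": 1, "xyz": [0, 0, 5], "roll": 0},
    {"hand": 1, "xyz": [0, 0, 9], "roll": 0},
    {"hand": 1, "xyz": [0, 0, 14], "roll": 0},
    {"hand": 1, "xyz": [0, -5, 15], "roll": 0},
    {"hand": 1, "xyz": [-1, -10, 15], "roll": 0},
    {"hand": 1, "xyz": [-1, -15, 15], "roll": 0},
    {"hand": 1, "xyz": [-1, -20, 15], "roll": 0},
    {"hand": 1, "xyz": [-1, -25, 15], "roll": 0},
    {"hand": 1, "xyz": [-1, -30, 15], "roll": 0},
    {"hand": 1, "xyz": [-1, -35, 15], "roll": 0},
    {"hand": 1, "xyz": [-1, -40, 15], "roll": 0},
    {"hand": 1, "xyz": [-1, -40, 15], "roll": 0}
  ]
}}

```text
t: 14.85
tool_pos: [0.4533, -0.3618, 0.2386]
ee_rot: [-1.339, -2.842, 0.002]
force: [0.1, 0.7, -0.5]
width: 0.0879
grasp_force: 0.0
```

Run:
```python
from h import *
st(); d=snap('top','t3')
cv2.imwrite('pics/t3c.png',cv2.resize(d['pixels'][205:275,190:310,::-1],None,fx=6,fy=6,interpolation=2))
for n in ['selector_grip','selector_nose']: print([(a['centre'],a['score']) for a in eyes.spot_point('top',n)[:2]])
```

```text
t 14.85 p [ 0.4533 -0.3618  0.2386] ty 39.56 w 0.0879 F [ 0.1  0.7 -0.5] Tq [ 0.05 -0.13 -0.03] q [ 0.92  0.45 -0.43  1.71  0.22  1.03  1.1 ]
[([0.4649, 0.0464, 0.0877], 0.59)]
[([0.4332, 0.0745, 0.1072], 0.85)]
```

View pics/t3c.png

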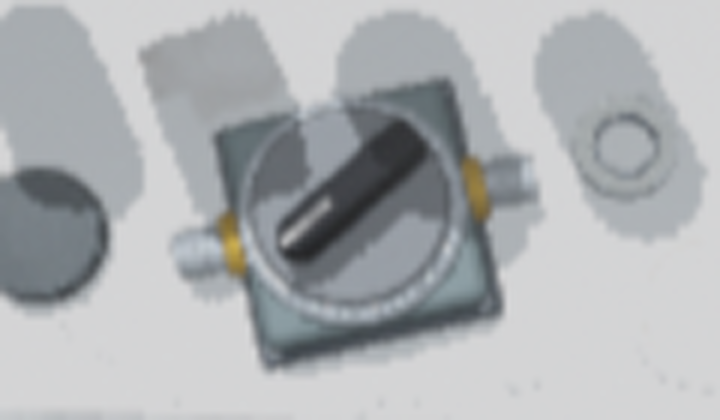

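The nose at crop (285,240) points about 135° in the world frame. That is the housing yaw of about 15° plus 120°, so four clicks. The bar is down and the bystanders haven't moved.

```bash
python3 -c "
from h import *
print(workorder.job_done())"
```

```text
the job is handed in; nothing more can be done
None
```

The job is handed in: I turned the valve clockwise to its closed stop, then opened it four clicks. It snapped down at about 120° from closed in the final camera check, and the cap and tape beside it had not moved.

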